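# Seat the vial carousel on the autosampler drive

### The job

Take the vial carousel off its rubber pad by the blue handle and lower it, upright, over the spindle of the white autosampler base. Press it only lightly and turn it until the drive pins find the gaps in its skirt, let it down fully home on its seat, and let go; never force it down or round. Leave the bottle, the jar and the spanner alone.

Things in the scene. Friction and masses are not known exactly. Their poses are not given: they have to be found in the camera images.
- carousel: (All sizes in mm.) Loose vial carousel, 0.28 to 0.52 kg. Origin: centre of its underside, z up. Aluminium plate of radius 72, top 32 above the origin; ten vials round its edge at radius 63, caps to 42 above the origin. Blind bore up from the centre of the underside, radius 9, 24 deep. It starts level on the pad, yaw within 0.6 rad of 0.
- handle (a point): Grip point on the carousel's blue upright handle bar, 76 above the carousel's origin. The bar is 56 long along the carousel's x, 22 thick along its y, and stands from 32 to 92 above the origin: grip it from above across its thickness.
- gap (a point): Middle of one gap at the underside of the carousel's skirt, 46 from its axis along its +x. The skirt is a ring, radius 38 to 54, from the underside up to the plate (24 tall), cut by five equal gaps 12.5 wide, every 72 degrees; any gap may take any pin.
- pad: Fixed grey round rubber pad, radius 68, 8 thick, on which the carousel starts. Origin: centre of its underside.
- base: Fixed white autosampler base, 200 by 200, 40 tall; small lamps on its -x side. Origin: centre of its underside. Amid its top an aluminium shoulder, radius 28, its top 51 above the origin (the seat); from it a steel centring spindle of radius 8 rises 20, its top 6 tapered. Around it lies a dark drive ring, radius 60, with five pins.
- seat (a point): Centre of the shoulder's top face at the foot of the spindle, 51 above the base's origin; axes as the base. Fully home, the carousel's origin lies on this point.
- spring: Sprung carrier of the drive ring; origin: the base's, at rest. Pressed, it yields from 7 N on, 0.8 N more per mm, sinking at most 5 (11 N at the stop). On it the ring with five steel pins, radius 4, 46 from the axis, every 72 degrees, at an unknown angle that no reading gives (the carrier's yaw is the base's). It is braked, turning only above 1.2 N m; over 22 N of contact on the pins harms it.
- tips (a point): Spindle axis at the height of the pin tips, 9 above the seat unpressed; sinks with the carrier. Skirt on the tips, the carousel's origin is 9 above the seat (4 at the spring's stop). Press the spring down 1 to 3; turned to within about 0.04 rad of a match, the pins spring up into the gaps by as much and the upward force vanishes; then let it down home.
- bottle: Loose amber bottle, radius 33, 150 tall, standing; a bystander. Origin at the centre of its underside.
- jar: Loose white jar, radius 28, 60 tall, standing; a bystander. Origin at the centre of its underside.
- spanner: Loose steel spanner, 150 long, lying flat along its x axis; a bystander.
Mind the look-alikes: they are no part of the job. What is shaped like the carousel but green or turquoise is not meant.

How it is judged:
By the outcome, as a careful person would: the job done as asked, in the order asked, and still so for the second after the job is handed in, with the robot touching nothing.
It also fails if it takes over 67 s, if anything falls off the work surface, if the arm or the gripper's body presses on something with over 40 N, if the wrist force passes 120 N, or if a joint passes its speed limit or range.

### The arm

A 6-joint arm with a two-finger parallel gripper is mounted at the origin on the work surface. World frame = base frame: x ahead of the robot, y to its left, z up, the work surface at z = 0. Lengths are in mm, angles in rad, forces in N, time in s.
With the tool pointing down it reaches from about 275 to 750 mm from the base axis. Payload 10.2 kg.
Tool frame: the origin (TCP) lies midway between the tips of the shut fingers; the grasp point (between the pads) lies 19 mm behind it; y points along the fingers, x is the direction in which the jaws open and shut, and the axes are right-handed (so a half turn about y gives the same grasp; the last joint's range is limited). The gripper opens to 88 mm and grips with 3 to 60 N. Pads are 18 mm wide; open, the fingers measure 123 mm over their backs; the gripper's body (75 mm by 187 mm) begins 45 mm behind the grasp point.
Start: joints at [-1.352, 0.313, 1.498, -0, 1.331, -0.223], TCP at [224.461, -474.603, 209.32] pointing down, gripper open.
Joint ranges: [-2.94, 2.94], [-0.97, 2.17], [0.19, 2.56], [-1.23, 4.37], [0.02, 3.11], [-2.88, 2.88]. Speed limits (rad/s): [2.39, 2.39, 3.01, 3.14, 3.14, 3.14].

### API

Orientations are given as a unit quaternion [w, x, y, z].
In Python, from workcell import r gives the robot as it stands. The module is installed in compiled form; this text tells all that it offers. Calls block until the motion is done:
- r.move_to(position, orientation): joint-space move of the TCP to a pose.
- r.move_linear(position, ori=None, max_speed=150, guard=None): straight line of the TCP; ori=None keeps the orientation; max_speed is the mean speed in mm/s. With guard (N) it stops when the force on the tool has changed by that much, and returns True; else False.
- r.goto_joints(angles): joint-space move.
- r.command_gripper(opening): opening from 0.0 (shut) to 1.0 (fully open); the grip force is fixed at half the most; returns when the fingers have stopped.
- r.dwell(seconds).
- r.ik(position, orientation): joint angles nearest the present ones, or None.
- r.grab_frame(name): name is "scene" or "top"; returns (picture, depth): 400x640x3 uint8, red, green, blue; 400x640 float32, mm along the optical axis (not along the pixel's ray), 0 where there is no reading.
- r.camera_params(name): a dict with "fovy" (degrees; the focal length in pixels is half the picture's height over the tangent of half this angle, whatever the lens; pixels are square), "cx", "cy" (the principal point, pixels), "k1" (the pictures are not rectified: a ray, as slopes to the right and down, at radius r is drawn at 1 + k1 r^2 times it, then the intrinsics apply), "R" (3x3) and "t" (3): a world point X has camera coordinates R X + t. Camera axes: x right, y down, z forward; pixel columns grow to the right and rows downward; lengths in mm; the calibration is good to about 2 mm. A picture is of the moment at which its call begins. camera_params takes no time and is no camera call.
A pose or a line that the arm cannot do raises r.PlanningError and nothing moves.
- r.job_done(): hands the job in, once; it reports no verdict.
Trained networks look in the newest picture that a camera, given by its name, has taken for a name from the list of things; names that differ only in an ending like _2 or _b are one class to them, and where a whole thing is asked for, a point or a joint stands for the part that bears it (a point fixed in the world has none). Each returns a list of dicts, best first, with "conf" (0 to 1); they miss things now and then, are a little off and sometimes report something else, mostly with a low value. They report only what shows in the picture. A call takes as long as a camera call. They do not tell look-alikes from the thing itself.
- r.regions_of(camera, query): "pixels" (400x640 bool, what is visible of it) and "extent" ([left, top, width, height] in pixels, round what is visible of it).
Readings, each from a call of its own:
- r.read_time(): time.
- r.read_joint_positions(): joint angles.
- r.read_dq(): joint speeds.
- r.read_tau(): joint torques, N m.
- r.read_position(): TCP position.
- r.read_eef_rot(): TCP orientation.
- r.read_wrist_force(): force on the tool from outside, world axes, zero at the start.
- r.read_torque(): the same for the moment, N m.
- r.read_width(): opening from 0.0 (shut) to 1.0 (fully open).
Only numpy, scipy, OpenCV 4.12 (cv2) and the standard library are available. Lean on these libraries where they do the work, as an engineer would, in place of code of your own. Each camera call takes 0.05 s, during which the arm holds its last target.

## Working session

There is one attempt and no reset: what is moved stays moved. The work goes in short steps, each a Python script; the robot and the scene stay as the last script left them, time stands still between calls to the robot, and variables do not carry over. Pictures are saved under pics/ and viewed, and the job is handed in when it is done.

```bash
mkdir -p pics; ls; python3 - <<'E'
from workcell import r
import cv2,numpy as np
for n in ("scene","top"):
    p,d=r.grab_frame(n); cv2.imwrite(f"pics/{n}0.png",p[:,:,::-1]); np.savez(f"{n}0.npz",p=p,d=d)
    c=r.camera_params(n); print(n,{k:np.round(v,4).tolist() for k,v in c.items()})
print(r.read_time(),r.read_position(),r.read_eef_rot(),r.read_wrist_force(),r.read_width())
E
```

```text
pics
scene {'fovy': 45.4065, 'cx': 324.7975, 'cy': 196.346, 'k1': -0.0736, 'R': [[-0.1621, 0.9868, -0.0008], [0.5626, 0.0918, -0.8216], [-0.8107, -0.1337, -0.5701]], 't': [82.606, -259.9006, 1714.8114]}
top {'fovy': 43.0305, 'cx': 328.9858, 'cy': 196.4199, 'k1': -0.0549, 'R': [[0.0232, -0.9997, 0.0032], [-0.9791, -0.0234, -0.2019], [0.2019, 0.0016, -0.9794]], 't': [-0.7667, 576.0758, 1275.948]}
0.1 [ 224.39936027 -474.3653379   208.86354124] [ 0.5976719  -0.59713465  0.37856283 -0.37803266] [ 0.59073705  0.55152664 -0.45726602] 1.000736485374592
```

View pics/scene0.png

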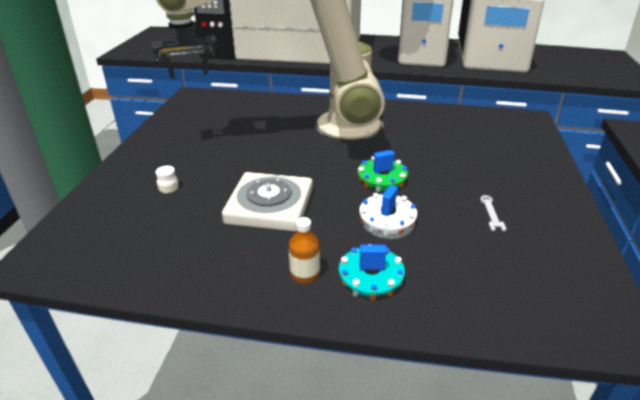

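View pics/top0.png

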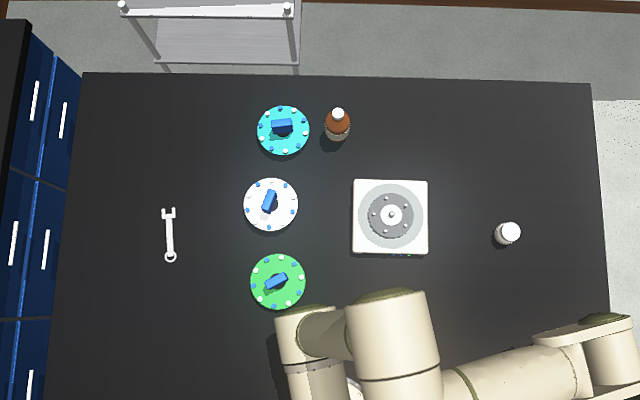

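Three carousel shapes show in the top picture: turquoise (283,130), bare aluminium (271,204) and green (278,281). The task rules out green and turquoise, so the aluminium one at (271,204) is the one meant. I'll confirm it in an enlarged crop.

```bash
cat > h.py <<'E'
import numpy as np,cv2
from workcell import r
def K(c,h=400):
    f=h/2/np.tan(np.radians(c["fovy"])/2); return f
def undist(c,uv):
    uv=np.atleast_2d(np.asarray(uv,float)); f=K(c)
    m=np.array([[f,0,c["cx"]],[0,f,c["cy"]],[0,0,1]])
    return cv2.undistortPoints(uv[:,None,:],m,np.array([c["k1"],0,0,0,0.]))[:,0]
def proj(c,X):
    X=np.atleast_2d(np.asarray(X,float)); f=K(c)
    m=np.array([[f,0,c["cx"]],[0,f,c["cy"]],[0,0,1]])
    return cv2.projectPoints(X,cv2.Rodrigues(np.array(c["R"]))[0],np.array(c["t"],float),m,np.array([c["k1"],0,0,0,0.]))[0][:,0]
def cloud(c,d):
    v,u=np.mgrid[0:d.shape[0],0:d.shape[1]]
    s=undist(c,np.stack([u.ravel(),v.ravel()],1))
    z=d.ravel()[:,None]
    P=np.hstack([s*z,z]); X=(P-np.array(c["t"]))@np.array(c["R"])
    X[d.ravel()==0]=np.nan
    return X.reshape(d.shape+(3,))
def atz(c,uv,z):
    s=undist(c,uv); R=np.array(c["R"]);t=np.array(c["t"])
    dirs=np.hstack([s,np.ones((len(s),1))])@R; o=-R.T@t
    return o+dirs*((z-o[2])/dirs[:,2])[:,None]
E
python3 - <<'E'
from h import *
for n,(x0,y0,x1,y1) in (("top",(225,90,445,310)),("scene",(210,140,450,310))):
    z=np.load(n+"0.npz"); p=z["p"]; cv2.imwrite(f"pics/crop_{n}.png",cv2.resize(p[y0:y1,x0:x1,::-1],None,fx=2.7 if n=="top" else 3.2,fy=2.7 if n=="top" else 3.2,interpolation=cv2.INTER_CUBIC))
z=np.load("top0.npz");c=r.camera_params("top");X=cloud(c,z["d"]);p=z["p"].astype(int)
# blue handle mask
for (u,v) in ((271,204),(391,215),(283,130)):
    print(np.round(X[v,u]))
blue=(p[:,:,2]>p[:,:,0]+50)&(p[:,:,2]>p[:,:,1]+30)
m=np.zeros_like(blue);m[175:235,240:302]=1
q=X[blue&m&(X[:,:,2]>85)]; print(len(q),np.nanmedian(q,0))
for n in("top","scene"):
    c=r.camera_params(n);X=cloud(c,np.load(n+"0.npz")["d"])
    g=X.reshape(-1,3);
    b=g[(np.abs(g[:,2]-40)<6)&(g[:,0]>250)&(g[:,0]<650)&(g[:,1]>-150)&(g[:,1]<0+150)]
    print(n,"base z",np.nanmedian(b,0),len(b), "table z",np.nanmedian(g[np.abs(g[:,2])<15,2]))
E
```

```text
[545. 160.  95.]
[ 528. -149.   72.]
[758. 142.  54.]
190 [555.26431104 167.1912143   99.01441622]
top base z [526.1419659  -69.74935347  39.51341611] 2992 table z -0.6298171599260758
scene base z [557.74651096 -65.91831726  40.40222597] 1858 table z 0.7785636530740323
```

View pics/crop_top.png

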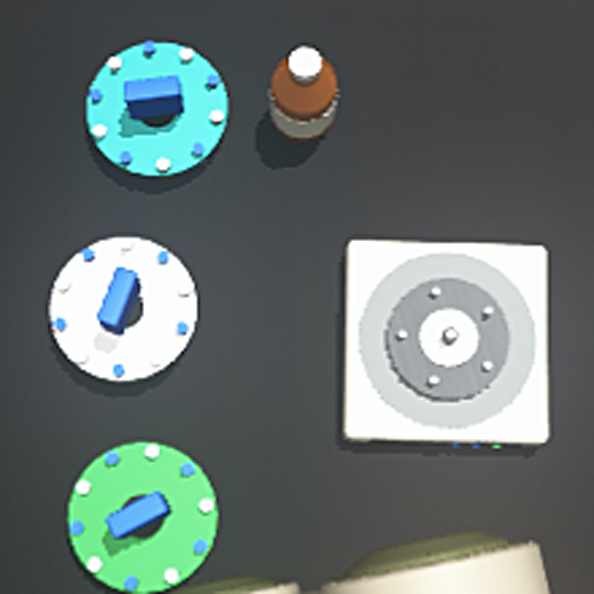

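View pics/crop_scene.png

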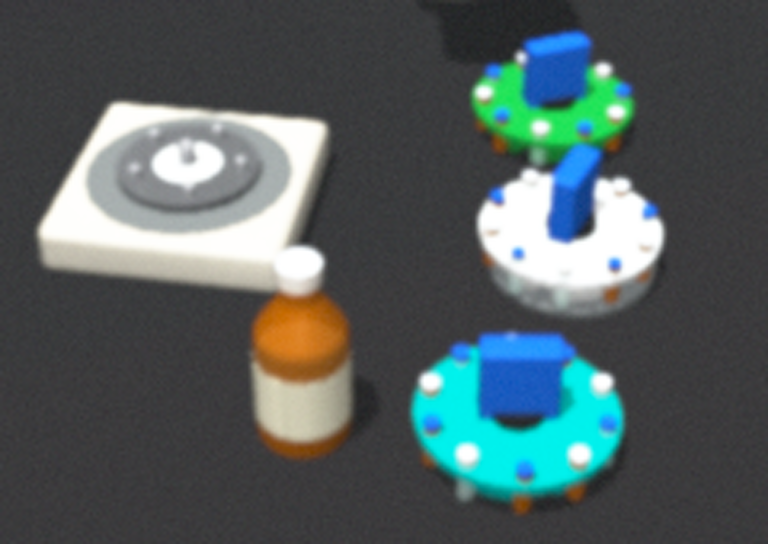

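The crops confirm it. The white/aluminium carousel at (271,204) in top and (388,213) in scene is the only one that isn't tinted. The drive pins can also be seen in the top view, so I'll measure the carousel, the spindle and the pin angle now.

```bash
cat >> h.py <<'E'
from scipy.optimize import least_squares
th=np.linspace(0,2*np.pi,181)[:-1]
def ring(x,y,z,rad): return np.stack([x+rad*np.cos(th),y+rad*np.sin(th),0*th+z],1)
def subedge(img,uv0,nrm,L=6,sgn=None):
    """max-gradient location along normals; img float gray; returns offsets (px) & strength"""
    s=np.arange(-L,L+.01,.25)
    mx=(uv0[:,0:1]+nrm[:,0:1]*s).astype(np.float32); my=(uv0[:,1:2]+nrm[:,1:2]*s).astype(np.float32)
    pr=cv2.remap(img.astype(np.float32),mx,my,cv2.INTER_LINEAR)
    pr=cv2.GaussianBlur(pr,(0,0),2.0 if False else 0.001) if False else pr
    k=np.ones(5)/5; pr=np.apply_along_axis(lambda a:np.convolve(a,k,'same'),1,pr)
    g=np.gradient(pr,axis=1)/.25; g[:,:4]=0; g[:,-4:]=0
    if sgn: g=g*sgn
    else: g=np.abs(g)
    i=g.argmax(1); return s[i],g.max(1)
def fit_hull(c,img,rings,x0,L=6,sgn=-1,it=4,dbg=False):
    """rings: list of (z,rad): silhouette = hull of rings; fit x,y"""
    def curve(p):
        uv=np.vstack([proj(c,ring(p[0],p[1],z,R)) for z,R in rings]).astype(np.float32)
        h=cv2.convexHull(uv)[:,0]; 
        d=np.r_[0,np.cumsum(np.linalg.norm(np.roll(h,-1,0)-h,axis=1))]; hh=np.vstack([h,h[:1]])
        t=np.linspace(0,d[-1],121)[:-1]; q=np.stack([np.interp(t,d,hh[:,0]),np.interp(t,d,hh[:,1])],1)
        cen=q.mean(0); tg=np.roll(q,-1,0)-np.roll(q,1,0); n=np.stack([tg[:,1],-tg[:,0]],1); n/=np.linalg.norm(n,axis=1)[:,None]
        n*=np.sign(((q-cen)*n).sum(1))[:,None]; return q,n
    p=np.array(x0,float)
    for k in range(it):
        q,n=curve(p); o,s=subedge(img,q,n,L if k<2 else 3,sgn); ok=s>0.35*np.median(s)
        o=o[ok]; n_=n[ok]
        J=np.stack([(proj(c,[p[0]+dx,p[1]+dy,rings[0][0]])-proj(c,[p[0],p[1],rings[0][0]]))[0] for dx,dy in((1,0),(0,1))],1)
        A=n_@J
        A1=np.hstack([A,np.ones((len(A),1))])
        sol=least_squares(lambda w:A1@w-o,np.zeros(3),loss='soft_l1',f_scale=.3).x
        p=p+sol[:2]
    q,n=curve(p)
    return p,sol[2],np.std(A1@sol-o),ok.sum()
E
python3 - <<'E'
from h import *
for n in("top","scene"):
    c=r.camera_params(n); p=np.load(n+"0.npz")["p"]; g=p.astype(float).max(2)
    print(n,"cam",-np.array(c["R"]).T@c["t"])
    print(" carousel",fit_hull(c,g,[(40,72),(32,72)] if n=="top" else [(40,72),(8,70)],(545,163)))
    print(" shoulder",fit_hull(c,g,[(51,28)],(525,-149),L=4))
    print(" drive ring",fit_hull(c,g,[(46,60)],(525,-149),L=4,sgn=None))
    print(" proj spindle",proj(c,[525,-149,71]),proj(c,[525,-149,51]))
E
```

```text
top cam [ 306.50040303   10.69111727 1365.96132316]
 carousel (array([557.06075144, 168.94116345]), np.float64(0.0293653588804577), np.float64(0.24798813695685287), np.int64(120))
 shoulder (array([ 533.07431784, -150.9454578 ]), np.float64(0.22667639539586482), np.float64(0.20497317556681838), np.int64(120))
 drive ring (array([ 531.52236604, -149.87505282]), np.float64(0.4530217678942161), np.float64(0.49537038320338406), np.int64(120))
 proj spindle [[391.0290613  216.19137336]] [[390.09316899 217.43737452]]
scene cam [1549.73507347  171.58496205  764.08767379]
 carousel (array([532.95664024, 170.03598661]), np.float64(-1.5356103534293388), np.float64(1.2529477104165736), np.int64(105))
 shoulder (array([ 531.62178748, -149.23787584]), np.float64(0.9249292763026394), np.float64(0.32328267018294315), np.int64(120))
 drive ring (array([ 532.45720643, -148.56175602]), np.float64(1.0285477072767224), np.float64(0.8679337171007866), np.int64(120))
 proj spindle [[268.48536619 182.5980017 ]] [[268.98969364 188.84984078]]
```

```bash
cat >> h.py <<'E'
def box(x,y,yaw,z0,z1,a=28,b=11):
    C,S=np.cos(yaw),np.sin(yaw)
    return np.array([[x+C*i*a-S*j*b,y+S*i*a+C*j*b,z] for i in(-1,1) for j in(-1,1) for z in(z0,z1)])
def fit_box(c,p,x0,z0,z1,k=6):
    from scipy.optimize import minimize
    p=p.astype(float); bl=np.clip((p[:,:,2]-p[:,:,0]-20)/80,0,1)
    uv=proj(c,box(*x0,z0,z1)); u0,v0=(uv.min(0)-12).astype(int);u1,v1=(uv.max(0)+12).astype(int)
    T=bl[v0:v1,u0:u1]
    def ren(q):
        h=cv2.convexHull(((proj(c,box(*q,z0,z1))-[u0,v0]+.5)*k*16).astype(np.float32))
        m=np.zeros((T.shape[0]*k,T.shape[1]*k),np.uint8); cv2.fillConvexPoly(m,np.round(h-8).astype(np.int32),255,shift=4)
        return cv2.resize(m,(T.shape[1],T.shape[0]),interpolation=cv2.INTER_AREA)/255.
    dist=cv2.dilate((ren(x0)>0).astype(np.uint8),np.ones((9,9)))>0
    f=lambda q:((cv2.GaussianBlur(ren(q),(0,0),.5)-T)**2)[dist].sum()
    s=minimize(f,x0,method="Nelder-Mead",options=dict(initial_simplex=np.array(x0)+np.array([[0,0,0],[5,0,0],[0,5,0],[0,0,.15]])))
    return s.x,s.fun,T.sum()
E
python3 - <<'E'
from h import *
c=r.camera_params("top"); p=np.load("top0.npz")["p"]
for y in(-.5,-.3,0):print(fit_box(c,p,(557,169,y),40,100))
cs=r.camera_params("scene"); ps=np.load("scene0.npz")["p"]
print("scene",fit_box(cs,ps,(557,169,-.35),40,100))
# pins
g=p.astype(float).mean(2)
print(proj(c,ring(532.5,-150.3,60,46)[::36]))
S=(532.5,-150.5)
# polar unwrapped at z=60
for rad in (42,46,50): 
    pass
a=np.radians(np.arange(0,360,1.)); prof=np.zeros(360)
for rad in np.arange(43,49.1,1):
    uv=proj(c,np.stack([S[0]+rad*np.cos(a),S[1]+rad*np.sin(a),0*a+60],1)).astype(np.float32)
    prof+=cv2.remap(g.astype(np.float32),uv[:,0:1],uv[:,1:2],cv2.INTER_LINEAR)[:,0]
f=prof.reshape(5,72); ff=f.sum(0); ph=np.angle((ff*np.exp(1j*5*a[:72])).sum())/5
print("phase rad",ph,"deg",np.degrees(ph)); print(np.round(ff-ff.min()).astype(int)[::3])
for k in range(5):
    print(np.degrees(np.angle((np.clip(f[k]-np.median(f[k]),0,None)*np.exp(1j*5*a[:72])).sum())/5))
E
```

```text
(array([ 5.57719286e+02,  1.69213980e+02, -2.68533036e-01]), np.float64(44.909954762732454), np.float64(267.07500000000005))
(array([ 5.57772014e+02,  1.68958088e+02, -2.73780474e-01]), np.float64(44.969397883466186), np.float64(261.5125))
(array([ 5.57690293e+02,  1.69189750e+02, -2.67204513e-01]), np.float64(45.023978260981266), np.float64(243.2625))
scene (array([ 5.49397838e+02,  1.70348446e+02, -2.51495613e-01]), np.float64(24.575315988323403), np.float64(592.5375))Traceback (most recent call last):
  File "<stdin>", line 8, in <module>
  File "h.py", line 12, in proj
    return cv2.projectPoints(X,cv2.Rodrigues(np.array(c["R"]))[0],np.array(c["t"],float),m,np.array([c["k1"],0,0,0,0.]))[0][:,0]
           ~~~~~~~~~~~~~~~~~^^^^^^^^^^^^^^^^^^^^^^^^^^^^^^^^^^^^^^^^^^^^^^^^^^^^^^^^^^^^^^^^^^^^^^^^^^^^^^^^^^^^^^^^^^^^
cv2.error: OpenCV(4.12.0) /io/opencv/modules/calib3d/src/calibration_base.cpp:1490: error: (-215:Assertion failed) npoints >= 0 && (depth == CV_32F || depth == CV_64F) in function 'projectPoints'
```

```bash
sed -i 's/X=np.atleast_2d(np.asarray(X,float)); f=K(c)/X=np.ascontiguousarray(np.atleast_2d(np.asarray(X,float))); f=K(c)/' h.py
python3 - <<'E'
from h import *
c=r.camera_params("top"); p=np.load("top0.npz")["p"]
g=p.astype(float).mean(2)
a=np.radians(np.arange(0,360,1.))
for S in((532.5,-150.5),(533.1,-150.9),(531.8,-149.6)):
  prof=np.zeros(360)
  for rad in np.arange(43,49.1,1):
    uv=proj(c,np.stack([S[0]+rad*np.cos(a),S[1]+rad*np.sin(a),0*a+60],1)).astype(np.float32)
    prof+=cv2.remap(g.astype(np.float32),uv[:,0:1],uv[:,1:2],cv2.INTER_LINEAR)[:,0]
  f=prof.reshape(5,72); ff=f.sum(0); ph=np.angle((ff*np.exp(1j*5*a[:72])).sum())/5
  print("phase rad",ph,"deg",np.degrees(ph),[round(float(np.degrees(np.angle((np.clip(f[k]-np.median(f[k]),0,None)*np.exp(1j*5*a[:72])).sum())/5)),1) for k in range(5)])
ims=[]
for n,(x0,y0,x1,y1) in (("top",(235,165,435,265)),("scene",(215,140,425,245))):
    c=r.camera_params(n);p=np.load(n+"0.npz")["p"];s=4 if n=="top" else 3.8
    im=cv2.resize(p[y0:y1,x0:x1,::-1],None,fx=s,fy=s,interpolation=cv2.INTER_CUBIC)
    def dr(P,col,cl=True):
        uv=((proj(c,P)-[x0,y0]+.5)*s); cv2.polylines(im,[np.round(uv).astype(np.int32)],cl,col,1)
    dr(ring(557.3,169,40,72),(0,0,255)); dr(ring(557.3,169,32,72),(0,0,255)); dr(ring(557.3,169,0,68),(0,160,0))
    b=box(557.3,169,-.27,40,100); dr(b[[1,3,7,5]],(0,255,255));dr(b[[0,2,6,4]],(0,255,0))
    dr(ring(532.5,-150.5,51,28),(0,0,255));dr(ring(532.5,-150.5,71,4),(255,0,255));dr(ring(532.5,-150.5,46,60),(0,200,0))
    ims.append(im)
w=min(i.shape[1] for i in ims)
cv2.imwrite("pics/ov_top.png",ims[0]);cv2.imwrite("pics/ov_scene.png",ims[1])
E
```

```text
phase rad 0.28930149226186785 deg 16.575754513441673 [15.7, 16.0, 16.4, 17.9, 17.7]
phase rad 0.2917306995268025 deg 16.714937837284943 [16.5, 16.9, 16.3, 17.0, 17.1]
phase rad 0.2848081275547642 deg 16.318303679911597 [14.3, 14.7, 17.0, 19.3, 18.3]
```

View pics/ov_top.png

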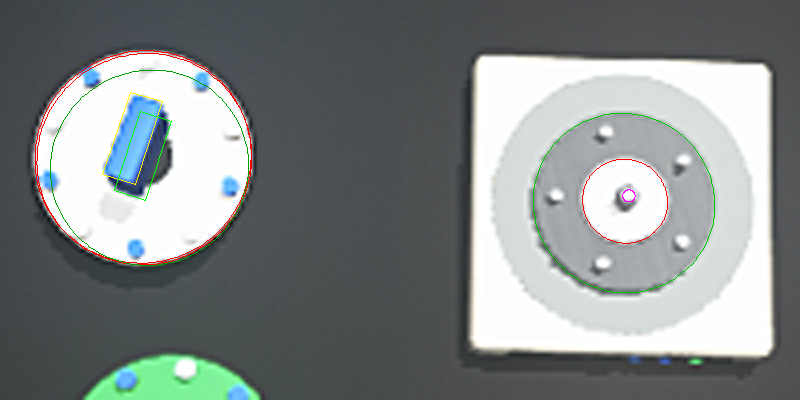

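View pics/ov_scene.png

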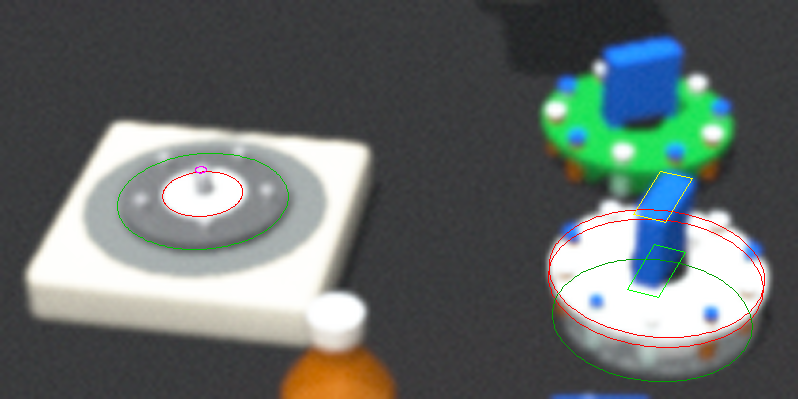

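```bash
python3 - <<'E'
from h import *
for n in("top","scene"):
    c=r.camera_params(n);X=cloud(c,np.load(n+"0.npz")["d"]).reshape(-1,3);X=X[~np.isnan(X[:,0])]
    def near(x,y,r0,r1,z0,z1):
        d=np.hypot(X[:,0]-x,X[:,1]-y); q=X[(d>=r0)&(d<r1)&(X[:,2]>z0)&(X[:,2]<z1)]; return len(q),np.round(np.percentile(q[:,2],[10,50,90]),1) if len(q) else None
    print(n,"plate",near(557,169,32,55,20,60),"handle",near(557,169,0,20,85,120),"shoulder",near(533,-150,12,24,35,65),"spindle",near(533,-150,0,7,55,90),"basetop",near(533,-150,85,97,25,55),"ring",near(533,-150,30,58,30,56))
    q=X[(X[:,2]>85)&(X[:,2]<115)&(np.hypot(X[:,0]-557,X[:,1]-169)<50)]; print(q.mean(0),(q.max(0)+q.min(0))/2)
E
```

```text
top plate (838, array([35.8, 39.5, 43. ])) handle (133, array([ 95.1,  98.8, 102.4])) shoulder (191, array([46.9, 50. , 53.2])) spindle (23, array([64.2, 67.4, 71.3])) basetop (951, array([35.8, 39.4, 42.7])) ring (1066, array([45. , 48.3, 52. ]))
[555.39160724 166.84934921  98.24748884] [556.09115578 167.05171678  95.1457916 ]
scene plate (477, array([38.8, 40.7, 42.4])) handle (92, array([ 93. , 100. , 102.4])) shoulder (89, array([49.6, 51.4, 53. ])) spindle (22, array([56.3, 66.7, 71.3])) basetop (545, array([38.3, 40.5, 42.3])) ring (593, array([47.2, 49.2, 51.3]))
[565.60145153 170.08822719  97.1274466 ] [560.1939825  170.19857248  95.05678343]
```

```bash
cat >> h.py <<'E'
from scipy.spatial.transform import Rotation as Rn
def quat(phi):
    C,S=np.cos(phi),np.sin(phi)
    q=Rn.from_matrix(np.array([[C,0,-S],[S,0,C],[0,-1,0]])).as_quat(); return [q[3],q[0],q[1],q[2]]
def phi_of(q):
    m=Rn.from_quat([q[1],q[2],q[3],q[0]]).as_matrix(); return np.arctan2(m[1,0],m[0,0])
E
python3 - <<'E'
from h import *
print("start phi",phi_of(r.read_eef_rot()),quat(phi_of(r.read_eef_rot())))
for s in(1,-1):
    for x,y,z,yaw in((557.5,169,65,-.27),(532.8,-150.7,108,.29+.2),(532.8,-150.7,108,.29),(532.8,-150.7,108,.29-.4),(532.8,-150.7,108,.29-1.2566)):
        q=r.ik([x,y,z],quat(yaw+s*np.pi/2)); print(s,yaw,None if q is None else np.round(q,2))
E
```

```text
start phi -1.1290008645137612 [np.float64(-0.5974033865679067), np.float64(0.5974033865679068), np.float64(-0.37829775801238386), np.float64(0.37829775801238386)]
1 -0.27 [ 0.09  0.58  1.49 -0.    1.07 -1.21]
1 0.49 [-0.49  0.47  1.55 -0.    1.12 -2.55]
1 0.29 [-0.49  0.47  1.55 -0.    1.12 -2.35]
1 -0.11000000000000004 [-0.49  0.47  1.55 -0.    1.12 -1.95]
1 -0.9665999999999999 [-0.49  0.47  1.55 -0.    1.12 -1.09]
-1 -0.27 [ 0.09  0.58  1.49 -0.    1.07  1.93]
-1 0.49 [-0.49  0.47  1.55 -0.    1.12  0.59]
-1 0.29 [-0.49  0.47  1.55 -0.    1.12  0.79]
-1 -0.11000000000000004 [-0.49  0.47  1.55 -0.    1.12  1.19]
-1 -0.9665999999999999 [-0.49  0.47  1.55 -0.    1.12  2.05]
```

```bash
python3 - <<'E'
from h import *
yaw=-.27; q=quat(yaw-np.pi/2)
r.move_to([557.3,169,190],q)
print("t",r.read_time(),r.read_position())
hit=r.move_linear([557.3,169,65],max_speed=90,guard=6)
print("hit",hit,r.read_position(),r.read_wrist_force(),"t",r.read_time())
for n in("top","scene"):
    p,d=r.grab_frame(n); cv2.imwrite(f"pics/{n}1.png",p[:,:,::-1])
E
```

```text
t 2.6667 [557.48158967 168.38933207 189.99446776]
hit False [557.59738687 169.02949511  65.52318018] [ 0.29780354  0.16793233 -0.16234569] t 4.2083
```

View pics/scene1.png

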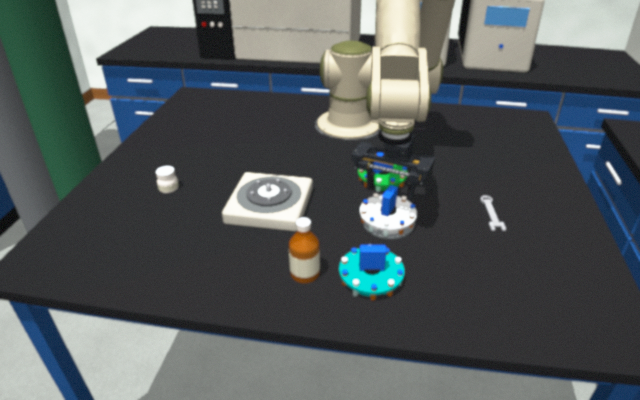

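```bash
python3 - <<'E'
from h import *
p=cv2.imread("pics/scene1.png"); c=r.camera_params("scene")
im=cv2.resize(p[110:250,310:480],None,fx=4,fy=4,interpolation=cv2.INTER_CUBIC)
P=r.read_position(); print(P, r.read_joint_positions())
for z,col in((65,(0,0,255)),(84,(0,255,255)),(129,(255,0,255))):
    u=(proj(c,[P[0],P[1],z])[0]-[310,110]+.5)*4; cv2.circle(im,tuple(np.int32(u)),4,col,-1)
t=cv2.imread("pics/top1.png"); im2=cv2.resize(t[150:290,200:350],None,fx=4,fy=4,interpolation=cv2.INTER_CUBIC)
cv2.imwrite("pics/c1.png",im); cv2.imwrite("pics/c2.png",im2)
E
```

```text
[557.50599598 169.03393486  65.42252177] [ 9.34094144e-02  5.81114431e-01  1.49168655e+00 -1.47258360e-05
  1.06801588e+00  1.93420449e+00]
```

View pics/c1.png

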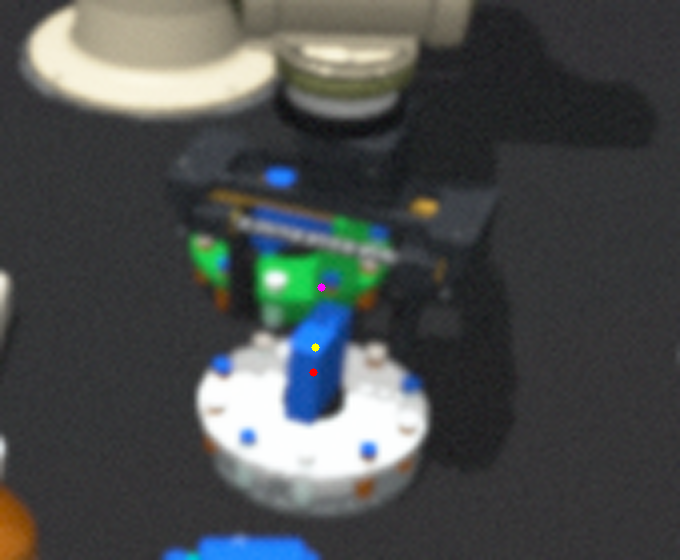

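View pics/c2.png

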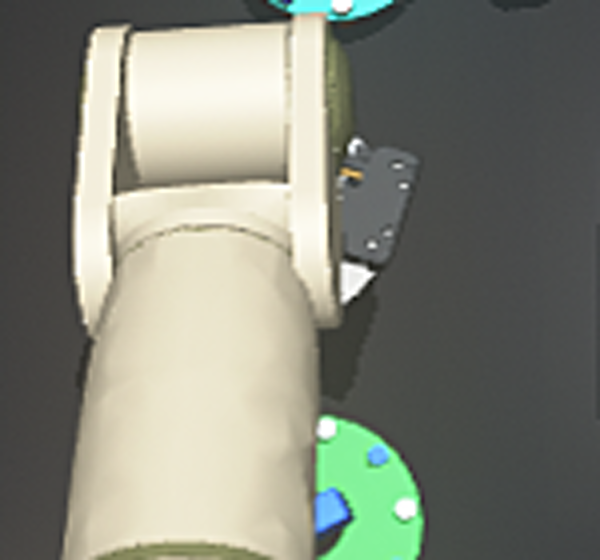

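```bash
python3 - <<'E'
from h import *
ims=[]
for n,(x0,y0,x1,y1) in (("scene",(310,110,480,250)),("top",(200,150,350,290))):
    p,d=r.grab_frame(n); c=r.camera_params(n); np.savez(n+"2.npz",p=p,d=d)
    im=cv2.resize(p[y0:y1,x0:x1,::-1],None,fx=4,fy=4,interpolation=cv2.INTER_CUBIC)
    P=r.read_position(); ph=phi_of(r.read_eef_rot()); j=np.array([np.cos(ph),np.sin(ph)])
    for s in(-1,1):
        for o in(44,61):
            a=[*(P[:2]+s*o*j),65];b=[*(P[:2]+s*o*j),129]
            u=(proj(c,[a,b])-[x0,y0]+.5)*4; cv2.line(im,tuple(np.int32(u[0])),tuple(np.int32(u[1])),(0,255,255),1)
    X=cloud(c,d)
    if n=="scene":
        for (u,v) in((435,300),(437,320),(240,280),(240,310),(305,215),(280,178),(330,330),(318,380),(350,95)):
            print((u,v),np.round(X[110+v//4,310+u//4]))
    cv2.imwrite(f"pics/{n}2c.png",im)
print(r.read_position(),ph)
E
```

```text
(435, 300) [362. 251.  -0.]
(437, 320) [390. 254.   1.]
(240, 280) [552. 120. 124.]
(240, 310) [557. 122. 107.]
(305, 215) [573. 156. 189.]
(280, 178) [364. 134.  93.]
(330, 330) [558. 177.  99.]
(318, 380) [583. 172.  76.]
(350, 95) [592. 175. 279.]
[557.42466598 169.00983602  65.25571295] -1.8407979915995183
```

View pics/scene2c.png

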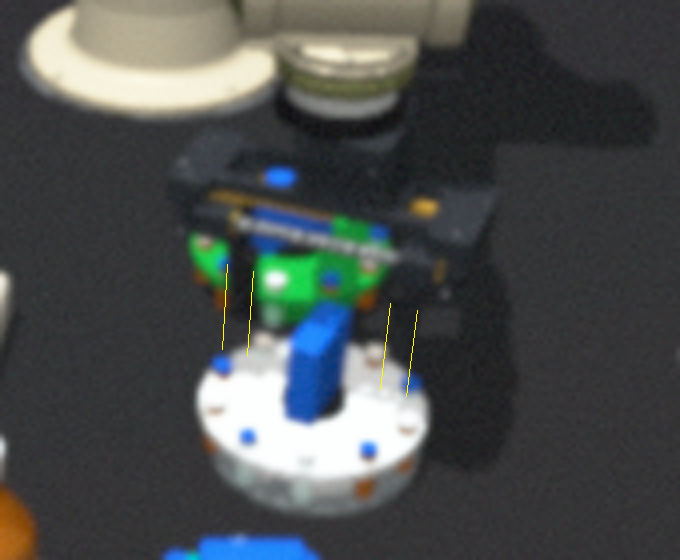

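View pics/top2c.png

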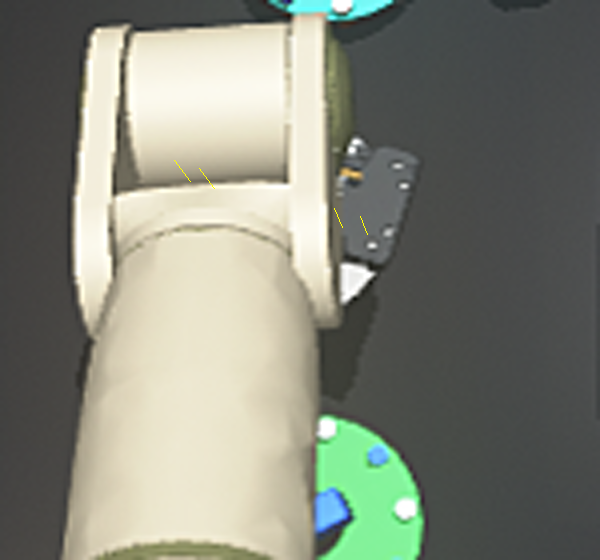

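```bash
python3 - <<'E'
from h import *
c=r.camera_params("scene"); z=np.load("scene2.npz"); p,d=z["p"],z["d"]; X=cloud(c,d)
x0,y0,x1,y1=340,120,450,220
g=np.clip(p[y0:y1,x0:x1].astype(float)*2.5,0,255).astype(np.uint8)[:,:,::-1]
im=cv2.resize(g,None,fx=7,fy=5.8,interpolation=cv2.INTER_NEAREST); cv2.imwrite("pics/enh.png",im)
Q=X[y0:y1,x0:x1].reshape(-1,3); Q=Q[(Q[:,2]>60)&(Q[:,0]>500)]
for lo in range(60,260,10):
    q=Q[(Q[:,2]>=lo)&(Q[:,2]<lo+10)]
    print(lo,len(q),"y hist(20mm from 60):",np.histogram(q[:,1],np.arange(60,290,20))[0], "x",np.round(np.percentile(q[:,0],[5,95])) if len(q) else "")
c=r.camera_params("top"); X=cloud(c,np.load("top2.npz")["d"]); print("top body", [np.round(X[150+v//4,200+u//4]) for u,v in((385,200),(400,165),(370,250),(360,285),(360,145))])
E
```

```text
60 53 y hist(20mm from 60): [ 0  0  0  0 10 32 11  0  0  0  0] x [544. 587.]
70 48 y hist(20mm from 60): [ 0  0  0  0 12 24 12  0  0  0  0] x [542. 587.]
80 47 y hist(20mm from 60): [ 0  0  0  0 13 23 11  0  0  0  0] x [543. 586.]
90 104 y hist(20mm from 60): [ 0  0  4  6 15 58 14  6  1  0  0] x [539. 587.]
100 116 y hist(20mm from 60): [ 0  0 10 13  6 54  8 14 11  0  0] x [539. 583.]
110 57 y hist(20mm from 60): [ 0  0 13 18  0  0  0 16 10  0  0] x [539. 582.]
120 50 y hist(20mm from 60): [ 0  0 13 12  0  0  0 12 13  0  0] x [545. 581.]
130 67 y hist(20mm from 60): [ 0  0 20 18  0  0  0 16 13  0  0] x [541. 583.]
140 46 y hist(20mm from 60): [ 0  0 15 13  0  0  0  8 10  0  0] x [536. 583.]
150 11 y hist(20mm from 60): [0 1 9 1 0 0 0 0 0 0 0] x [545. 561.]
160 96 y hist(20mm from 60): [ 0 22 18  6  1  1  0 12 18 18  0] x [541. 611.]
170 253 y hist(20mm from 60): [ 0 27 35 31 29 29 29 28 34 11  0] x [565. 610.]
180 249 y hist(20mm from 60): [ 8 38 63 23 10  7  0 23 55 19  3] x [520. 611.]
190 321 y hist(20mm from 60): [13 28 36 47 30 25 24 30 55 27  6] x [527. 611.]
200 638 y hist(20mm from 60): [ 16 105  79  36  36  34  37  61  86 132  16] x [517. 604.]
210 111 y hist(20mm from 60): [ 0  0  0  0 21 27 38 25  0  0  0] x [561. 587.]
220 122 y hist(20mm from 60): [ 0  0  0  0 25 42 34 21  0  0  0] x [565. 586.]
230 39 y hist(20mm from 60): [ 0  0  0  0  4 10  5 20  0  0  0] x [553. 593.]
240 144 y hist(20mm from 60): [ 0  0  0  0 25 32 48 39  0  0  0] x [550. 599.]
250 194 y hist(20mm from 60): [ 0  0  0 20 45 40 52 37  0  0  0] x [550. 594.]
top body [array([536.,  90., 202.]), array([559.,  81., 198.]), array([508.,  98., 199.]), array([512., 115.,  37.]), array([616., 122.,  -4.])]
```

View pics/enh.png

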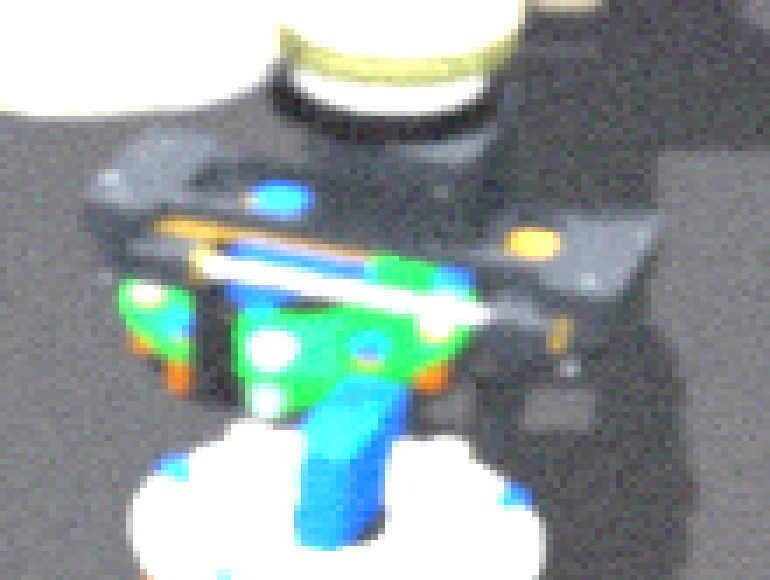

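The scene picture shows the finger tips at about z=100, at px (240,320) in the crop and level with the handle top. The readout puts the TCP at z=65, so the two disagree by about 36 mm. Before gripping I'll find out whether the fingers extend as they shut or the offset is constant.

```bash
cat >> h.py <<'E'
def tipz(tag,P,show=True):
    p,d=r.grab_frame("scene"); c=r.camera_params("scene"); X=cloud(c,d); np.savez(f"{tag}.npz",p=p,d=d)
    cv2.imwrite(f"pics/{tag}.png",p[:,:,::-1])
    Q=X.reshape(-1,3); m=(np.abs(Q[:,0]-P[0])<60)&(np.abs(Q[:,1]-P[1])<110)&(Q[:,2]>P[2]-40)&(Q[:,2]<P[2]+150); Q=Q[m]
    for lo in range(int(P[2]//10*10)-40,int(P[2])+130,10):
        q=Q[(Q[:,2]>=lo)&(Q[:,2]<lo+10)]; print(lo,len(q),np.histogram(q[:,1]-P[1],np.arange(-110,111,20))[0])
E
python3 - <<'E'
from h import *
r.move_linear([557.3,169,190],max_speed=150)
P=r.read_position(); print(P,Rn.from_quat(np.array(r.read_eef_rot())[[1,2,3,0]]).as_matrix().round(3).tolist())
tipz("open_hi",P)
r.command_gripper(0.0); print(r.read_width(),r.read_time()); tipz("shut_hi",P)
r.command_gripper(1.0); print(r.read_width(),r.read_time())
a=cv2.imread("pics/open_hi.png");b=cv2.imread("pics/shut_hi.png")
cv2.imwrite("pics/os.png",cv2.resize(np.hstack([a[80:250,330:460],b[80:250,330:460]]),None,fx=3,fy=3,interpolation=cv2.INTER_CUBIC))
E
```

```text
[556.87219026 168.93519454 189.00289002] [[-0.267, -0.002, 0.964], [-0.964, -0.0, -0.267], [0.001, -1.0, -0.002]]
140 0 [0 0 0 0 0 0 0 0 0 0 0]
150 0 [0 0 0 0 0 0 0 0 0 0 0]
160 0 [0 0 0 0 0 0 0 0 0 0 0]
170 0 [0 0 0 0 0 0 0 0 0 0 0]
180 0 [0 0 0 0 0 0 0 0 0 0 0]
190 0 [0 0 0 0 0 0 0 0 0 0 0]
200 0 [0 0 0 0 0 0 0 0 0 0 0]
210 4 [0 0 0 4 0 0 0 0 0 0 0]
220 52 [ 0  0  9 16  0  0  0 18  9  0  0]
230 66 [ 0  0 13 22  0  0  0 15 16  0  0]
240 63 [ 0  0 18 15  0  0  0 15 15  0  0]
250 63 [ 0  0 14 16  0  0  0 12 21  0  0]
260 79 [ 0  0 20 26  0  0  0 16 17  0  0]
270 39 [ 0  0 16  8  0  0  0  2 13  0  0]
280 58 [ 1 13 12  3  0  0  0  2  9 16  2]
290 267 [ 4 31 33 32 21 20 26 36 41 23  0]
300 307 [ 4 48 71 19 14 16 13 33 68 19  2]
310 269 [14 23 33 42 33 22 11 17 36 31  7]
0.006502416089462586 6.7417
140 0 [0 0 0 0 0 0 0 0 0 0 0]
150 0 [0 0 0 0 0 0 0 0 0 0 0]
160 0 [0 0 0 0 0 0 0 0 0 0 0]
170 0 [0 0 0 0 0 0 0 0 0 0 0]
180 0 [0 0 0 0 0 0 0 0 0 0 0]
190 0 [0 0 0 0 0 0 0 0 0 0 0]
200 0 [0 0 0 0 0 0 0 0 0 0 0]
210 0 [0 0 0 0 0 0 0 0 0 0 0]
220 45 [ 0  0  0  0  7 32  6  0  0  0  0]
230 52 [ 0  0  0  0  7 34 11  0  0  0  0]
240 60 [ 0  0  0  0 11 34 15  0  0  0  0]
250 55 [ 0  0  0  0 11 32 12  0  0  0  0]
260 79 [ 0  0  0  0 13 48 18  0  0  0  0]
270 38 [ 0  0  0  0 11 18  9  0  0  0  0]
280 56 [ 1 12  5  4  6  6  5  1  2 12  2]
290 276 [ 3 38 25 26 36 37 32 27 25 25  2]
300 318 [ 3 38 13 33 62 46 66 19 21 14  3]
310 259 [13 22 12 38 37 27 28 22 22 33  5]
0.998912871784596 8.1167
```

View pics/os.png

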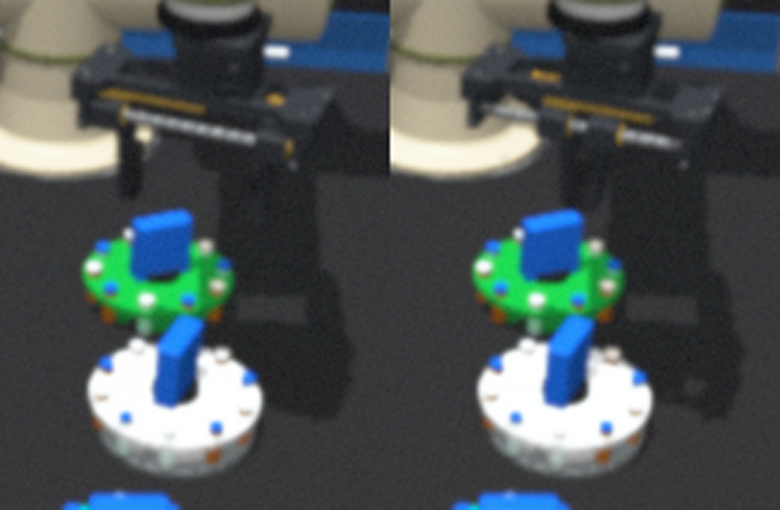

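The offset is constant. The tips sit at about z=220 while the readout says 190, with the fingers open or shut, so the true height is about 30 mm above the reported one. I'll lower by relative height under guard, using the pad as the z reference, and check by picture before gripping.

```bash
python3 - <<'E'
from h import *
r.move_linear([557.3,169,65],max_speed=150,guard=6)
print(r.move_linear([557.3,169,37],max_speed=50,guard=4))
P=r.read_position(); print(P,r.read_wrist_force(),r.read_time())
tipz("low",P)
p=cv2.imread("pics/low.png"); cv2.imwrite("pics/lowc.png",cv2.resize(np.clip(p[120:260,330:460]*1.8,0,255),None,fx=4,fy=4,interpolation=cv2.INTER_CUBIC))
E
```

```text
False
[557.4123874  169.00831652  37.08347176] [ 1.47831527 -0.03924509  0.12278954] 9.8083
-10 366 [80 70 27  7  1  0  0 10 20 70 81]
0 832 [129 129  73  45  40   7  27  42  75 119 146]
10 97 [ 0  0  9 14 14  8 20 16 15  1  0]
20 30 [ 0  0  3 12  0  0  0 13  2  0  0]
30 336 [ 0  0 41 72 53 19 52 53 43  3  0]
40 760 [  0   0  87 136 117  59 133 138  81   9   0]
50 114 [ 0  0 18 15 10 25 12 15 19  0  0]
60 59 [ 0  0  0  5 12 25 13  4  0  0  0]
70 102 [ 0  0 13 16  8 29 14 11 11  0  0]
80 98 [ 0  0  7 18  9 29 12 13 10  0  0]
90 150 [ 0  0 12 15 16 60 22 10 15  0  0]
100 105 [ 0  0 14 10  3 48  4 13 13  0  0]
110 61 [ 0  0 14 22  0  0  0 11 14  0  0]
120 13 [0 0 9 3 0 0 0 0 1 0 0]
130 72 [ 0 16 14  8  0  0  0  7 11 15  1]
140 240 [ 1 28 34 30 24 26 27 25 34 11  0]
150 247 [ 6 36 61 21 12  7  3 26 55 19  1]
160 267 [12 22 32 38 25 19 20 20 49 23  7][ WARN:0@3.755] global loadsave.cpp:1063 imwrite_ Unsupported depth image for selected encoder is fallbacked to CV_8U.
```

View pics/lowc.png

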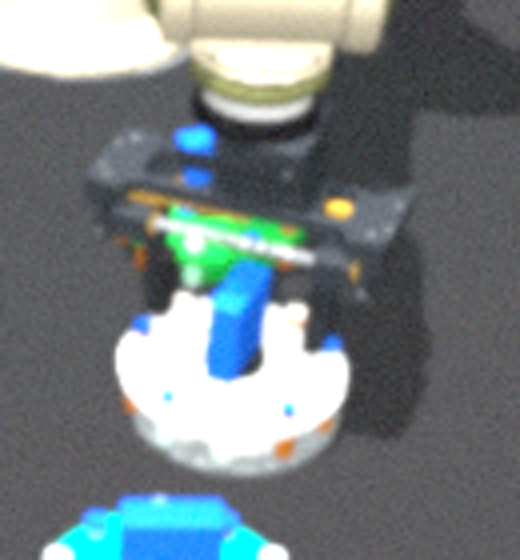

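The picture shows the open fingers straddling the blue handle (crop px (240,320)), with the tips about a third of the way down it. Gripping now.

```bash
python3 - <<'E'
from h import *
r.command_gripper(0.0)
P=r.read_position(); print("w",r.read_width(),P,r.read_wrist_force(),r.read_torque(),r.read_time())
if r.read_width()>.15:
    r.move_linear([P[0],P[1],P[2]+25],max_speed=60)
    r.dwell(.2)
    print("lift",r.read_position(),r.read_wrist_force(),r.read_torque(),r.read_width(),r.read_time())
    tipz("lift",r.read_position())
    p=cv2.imread("pics/lift.png"); cv2.imwrite("pics/liftc.png",cv2.resize(p[110:260,310:480],None,fx=4,fy=4,interpolation=cv2.INTER_CUBIC))
E
```

```text
w 0.2462213424623546 [557.29501962 169.06651926  36.94525318] [ 0.59618021  0.57427216 -0.67978332] [ 0.23024647 -0.02042389 -0.05259269] 10.8833
lift [557.0779925  169.07030531  61.57089871] [ 0.14120223  0.2487714  -3.69323861] [0.03712222 0.07431039 0.04410697] 0.2519081881814243 11.65
20 0 [0 0 0 0 0 0 0 0 0 0 0]
30 59 [ 0  0  7  7 10  4 19  8  4  0  0]
40 63 [ 0  0  6 17  3  4  6 19  8  0  0]
50 30 [0 0 8 8 0 0 0 7 7 0 0]
60 962 [  0   3 107 185 142  63 142 192 119   9   0]
70 232 [ 0  0 38 38 14 31 31 39 41  0  0]
80 40 [ 0  0  0  0  9 29  2  0  0  0  0]
90 55 [ 0  0  0  0 15 25 15  0  0  0  0]
100 72 [ 0  0  0  0 21 27 24  0  0  0  0]
110 83 [ 0  0  0  0 26 33 24  0  0  0  0]
120 159 [ 0  0  0  0 38 95 26  0  0  0  0]
130 65 [ 0  0  0  0 32  4 29  0  0  0  0]
140 25 [ 0  0  0  0 16  0  9  0  0  0  0]
150 30 [0 8 1 1 7 0 2 2 1 8 0]
160 176 [ 1 31  9 26 25  7 29 18 12 18  0]
170 271 [ 0 24 21 43 37 20 51 40 25 10  0]
180 200 [10 21  9 32 30 16 29 14  9 25  5]
190 770 [ 18 123  98  74  54  30  37  68 105 135  28]
```

View pics/liftc.png

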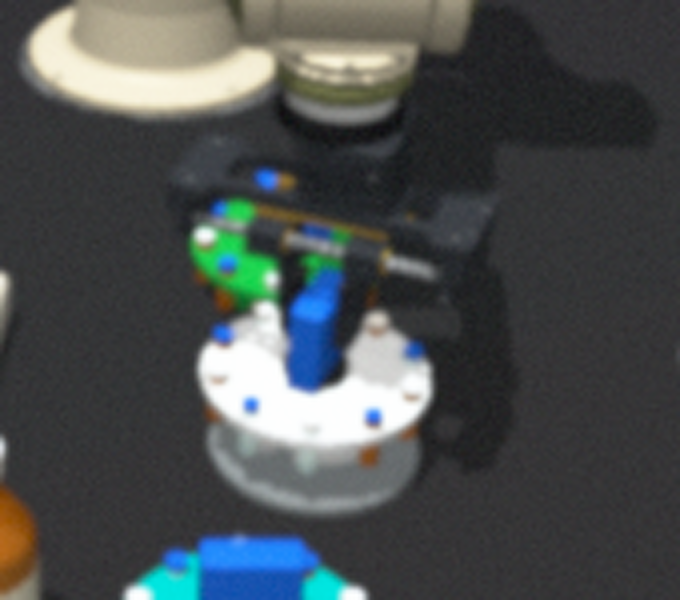

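The carousel is lifted: the scene crop shows clear space down to the pad, the width reads 0.25 (22 mm) and the load is about 3.4 N. Next I carry it over the base and hover for a look.

```bash
python3 - <<'E'
from h import *
r.move_linear([557.3,169,160],max_speed=150)
yaw=.2917-.2
q=quat(yaw-np.pi/2)
try:
    r.move_linear([533.3,-150.9,150],q,max_speed=150)
except r.PlanningError as e: print(e); r.move_to([533.3,-150.9,150],q)
print(r.read_time(),r.read_position())
r.move_linear([533.3,-150.9,112],max_speed=80,guard=5)
r.dwell(.3)
print(r.read_time(),r.read_position(),phi_of(r.read_eef_rot())+np.pi/2,r.read_wrist_force(),r.read_torque(),r.read_width())
for n in("scene","top"):
    p,d=r.grab_frame(n); np.savez(f"{n}3.npz",p=p,d=d); cv2.imwrite(f"pics/{n}3.png",p[:,:,::-1])
    x0,y0,x1,y1=(190,100,360,250) if n=="scene" else (310,130,480,290)
    s=4 if n=="scene" else 3.7; c=r.camera_params(n)
    im=cv2.resize(p[y0:y1,x0:x1,::-1],None,fx=s,fy=s,interpolation=cv2.INTER_CUBIC)
    def dr(P,col):
        uv=((proj(c,P)-[x0,y0]+.5)*s); cv2.polylines(im,[np.round(uv).astype(np.int32)],True,col,1)
    P=r.read_position();oz=P[2]-28.95
    dr(ring(533.3,-150.9,oz+32,72),(0,0,255));dr(ring(533.3,-150.9,oz,54),(0,160,0));b=box(533.3,-150.9,yaw,oz+32,oz+92); dr(b[[1,3,7,5]],(0,255,255));dr(b[[0,2,6,4]],(0,255,0))
    dr(ring(533.1,-150.9,46,60),(255,0,255))
    cv2.imwrite(f"pics/{n}3c.png",im)
E
```

```text
14.7917 [ 533.34393421 -150.49810295  150.03429297]
15.7167 [ 533.43387694 -150.93495821  112.32916163] 0.09175469582533591 [-0.91043257 -0.36263252 -3.10095316] [-0.00054397  0.03334115 -0.00202524] 0.24934442212155122
```

View pics/scene3c.png

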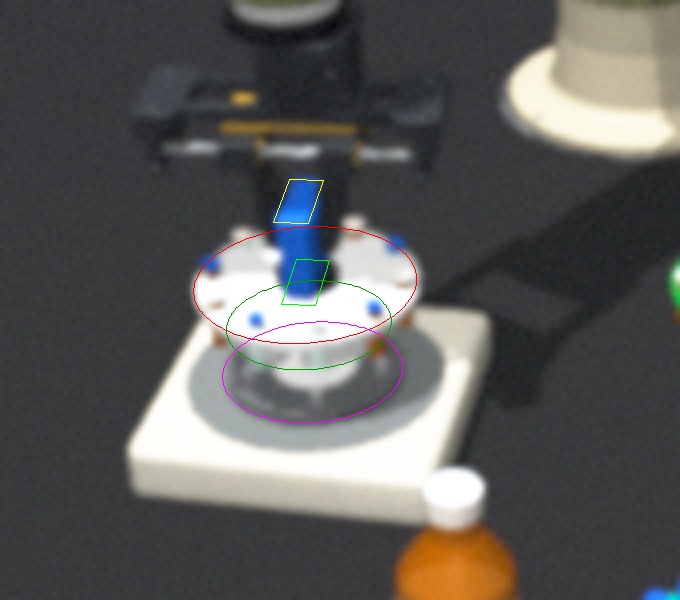

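View pics/top3c.png

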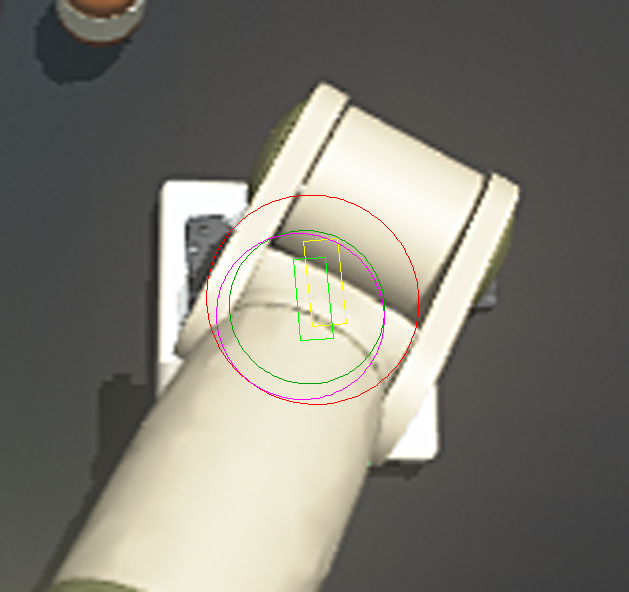

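In the scene picture the plate (rim px 195–418) sits within about a pixel of where it should be over the ring. Now a slow guarded lowering onto the spindle.

```bash
python3 - <<'E'
from h import *
def st(t): print(t,round(r.read_time(),2),np.round(r.read_position(),2),"F",np.round(r.read_wrist_force(),2),"M",np.round(r.read_torque(),3),round(float(r.read_width()),3))
T=[533.3,-150.9]
st("start")
for z in (104,99,95,92):
    h=r.move_linear([*T,z],max_speed=15,guard=3.5); r.dwell(.1); st((z,h))
    if h: break
E
```

```text
start 15.82 [ 533.37 -150.96  112.18] F [ 0.07 -0.77 -3.29] M [ 0.025 -0.029  0.01 ] 0.252
(104, False) 16.6 [ 533.36 -150.92  104.09] F [-0.16  0.64 -1.92] M [ 0.013  0.023 -0.018] 0.249
(99, False) 17.18 [ 533.34 -150.93   99.05] F [ 0.76 -0.14 -2.3 ] M [ 0.06  -0.038  0.036] 0.244
(95, False) 17.7 [ 533.33 -150.9    95.05] F [ 0.26  0.92 -3.01] M [ 0.064 -0.016 -0.017] 0.247
(92, False) 18.15 [ 533.32 -150.89   92.02] F [-0.96 -0.24 -2.62] M [-0.013 -0.008 -0.003] 0.245
```

```bash
cat >> h.py <<'E'
def avgF(n=6):
    F=[];M=[]
    for _ in range(n): F.append(r.read_wrist_force());M.append(r.read_torque());
    return np.mean(F,0),np.mean(M,0)
def st(t):
    F,M=avgF(); print(t,round(r.read_time(),2),np.round(r.read_position(),2),"F",np.round(F,2),"M",np.round(M,3),round(float(r.read_width()),3)); return F,M
E
python3 - <<'E'
from h import *
T=[533.3,-150.9]
for z in (90,89.3,88.6,88,87.4,86.8,86.2,85.6):
    h=r.move_linear([*T,z],max_speed=8,guard=9); r.dwell(.08); F,M=st((z,h))
    if h or F[2]>5: break
E
```

```text
(90, False) 18.63 [ 533.33 -150.91   90.03] F [ 0.57 -0.3  -2.63] M [0.058 0.046 0.052] 0.251
(89.3, False) 18.97 [ 533.29 -150.9    89.28] F [ 0.26  0.71 -2.86] M [0.003 0.009 0.021] 0.253
(88.6, False) 19.3 [ 533.46 -151.     88.91] F [-0.23  0.4   1.73] M [ 0.042  0.155 -0.002] 0.253
(88, False) 19.63 [ 533.49 -151.     88.32] F [-0.98  0.17  4.58] M [0.123 0.249 0.001] 0.251
(87.4, False) 19.97 [ 533.46 -150.99   87.54] F [-0.36 -0.08  5.53] M [ 0.1    0.124 -0.003] 0.247
```

Contact came at readout 88.9, exactly the height expected for skirt on pins. I'm now pressing about 8–9 N, a 2 mm sink, and turning in small steps toward the pin angle seen by camera.

```bash
python3 - <<'E'
from h import *
T=[533.3,-150.9]
r.move_linear([*T,87.0],max_speed=8,guard=6); r.dwell(.05); st("press")
yaw=.2917-.2
while yaw<.45:
    yaw+=.025
    r.move_linear([*T,87.0],quat(yaw-np.pi/2),max_speed=20,guard=8)
    F,M=st(round(yaw,3))
    if F[2]<0.5 or abs(M[2])>.6 or F[2]>12: print("stop"); break
E
```

```text
press 20.27 [ 533.46 -151.     87.17] F [-0.25  0.67  5.41] M [0.109 0.178 0.044] 0.25
0.117 20.52 [ 533.52 -151.01   87.18] F [-0.23  0.84  5.32] M [ 0.116  0.13  -0.149] 0.247
0.142 20.77 [ 533.59 -151.03   87.24] F [ 0.02 -0.5   4.87] M [ 0.085  0.128 -0.175] 0.252
0.167 21.02 [ 533.62 -151.06   87.25] F [0.05 1.14 5.42] M [ 0.094  0.025 -0.165] 0.251
0.192 21.27 [ 533.66 -151.05   87.26] F [-0.2   0.48  5.65] M [ 0.061  0.057 -0.201] 0.252
0.217 21.52 [ 533.68 -151.12   87.27] F [0.33 0.1  6.13] M [ 0.061  0.02  -0.152] 0.252
0.242 21.77 [ 533.71 -151.15   87.29] F [ 0.49 -0.4   6.06] M [ 0.036  0.021 -0.194] 0.251
0.267 22.02 [ 533.53 -151.45   87.32] F [-0.75 -1.93  5.7 ] M [-0.166  0.176  0.01 ] 0.248
0.292 22.27 [ 532.78 -150.61   86.13] F [-0.02  0.27 -2.16] M [ 0.021 -0.004  0.007] 0.249
stop
```

At yaw 0.292 the upward force vanished, from about +6 N to −2.2 N, which is just the weight of the carousel. The pins are in the gaps, so I lower it home under guard.

```bash
python3 - <<'E'
from h import *
T=[533.3,-150.9]
r.dwell(.2); F,M=st("settled")
for z in (85,83,81.5,80.6,80.0,79.5,79.0):
    h=r.move_linear([*T,z],max_speed=10,guard=5); r.dwell(.08); F,M=st((z,h))
    if h or F[2]>1.0 or abs(M[2])>.5: break
E
```

```text
settled 22.47 [ 533.03 -150.7    86.48] F [-0.81  0.7  -2.8 ] M [-0.007 -0.023 -0.019] 0.248
(85, False) 22.9 [ 533.32 -150.91   85.01] F [-0.05 -0.11 -3.31] M [-0.039  0.059 -0.072] 0.253
(83, False) 23.33 [ 533.32 -150.89   83.  ] F [-0.28 -0.2  -3.27] M [ 0.056 -0.008  0.018] 0.249
(81.5, False) 23.72 [ 533.33 -150.92   81.51] F [ 0.23 -0.33 -3.77] M [ 0.025 -0.001 -0.041] 0.251
(80.6, False) 24.05 [ 533.29 -150.89   80.58] F [-0.38  0.19 -3.03] M [-0.055  0.018 -0.007] 0.247
(80.0, False) 24.38 [ 533.32 -150.91   80.02] F [-0.48 -0.33 -3.48] M [-0.008  0.036  0.032] 0.244
(79.5, False) 24.72 [ 533.4  -151.     79.96] F [-3.07  0.41  5.17] M [ 0.089  0.413 -0.056] 0.249
```

It seated at readout 79.96 against 79.95 predicted. I'll ease off the load, let go, go straight up and check.

```bash
python3 - <<'E'
from h import *
T=[533.35,-150.95]
r.move_linear([*T,79.9],max_speed=5); r.dwell(.1); st("eased")
r.command_gripper(1.0); st("open")
r.move_linear([*T,190],max_speed=120,guard=4); st("up")
r.move_to([330,330,230],quat(.8-np.pi/2)); print(r.read_time(),r.read_position())
r.dwell(.3)
for n in("scene","top"):
    p,d=r.grab_frame(n); np.savez(f"{n}4.npz",p=p,d=d); cv2.imwrite(f"pics/{n}4.png",p[:,:,::-1])
c=r.camera_params("top"); z=np.load("top4.npz"); g=z["p"].astype(float).max(2)
g2=g
print("hull z83",fit_box(c,z["p"],(533,-151,.29),83,143))
X=cloud(c,z["d"]).reshape(-1,3); d=np.hypot(X[:,0]-533,X[:,1]+151); m=(d>30)&(d<55)&(X[:,2]>60)&(X[:,2]<110); Q=X[m]
print("plate z",np.median(Q[:,2]),"plane slopes",np.linalg.lstsq(np.c_[Q[:,:2]-[533,-151],np.ones(len(Q))],Q[:,2],rcond=None)[0])
E
```

```text
eased 25.07 [ 533.38 -150.97   79.95] F [-1.83  1.31  3.54] M [ 0.08   0.316 -0.002] 0.25
open 26.12 [ 533.36 -150.94   79.89] F [-0.7   0.45  0.4 ] M [ 0.003 -0.056  0.044] 1.002
up 27.19 [ 533.05 -150.8   189.21] F [-0.42  0.47 -0.55] M [-0.011  0.059  0.011] 1.002
29.0833 [330.54999854 329.58315126 229.85399175]
hull z83 (array([ 5.34045564e+02, -1.51402319e+02,  1.92092238e-01]), np.float64(61.79300752216556), np.float64(265.9875))
plate z 82.21715194643353 plane slopes [ 1.24095386e-04 -1.55151031e-03  8.20989775e+01]
```

View pics/scene4.png

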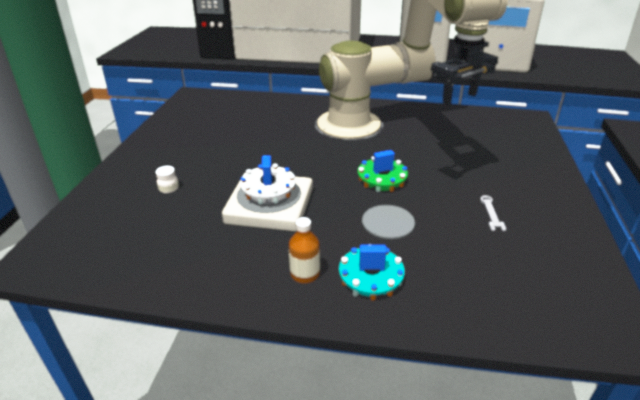

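View pics/top4.png

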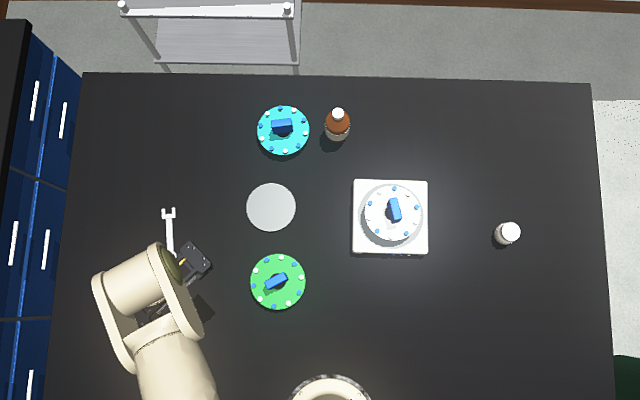

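```bash
python3 - <<'E'
from h import *
r.job_done(); print(r.read_time())
E
```

```text
the job is handed in; nothing more can be done
the job is handed in; nothing more can be done
```

The carousel is fully home and upright on the autosampler's seat. It is released, and I handed the job in at about 29 s of the 67 s allowed.

**What I did:** I gripped the bare aluminium carousel by its blue handle, leaving the green and turquoise ones alone. I lowered it over the spindle about 0.2 rad off the pin angle I had read from the picture. I pressed about 2 mm with 8–9 N, well under the 22 N limit, and turned it in small steps. At yaw 0.29 the upward force vanished as the pins sprang into the gaps; I then lowered it under force guard, eased off and let go.

**Last checks:**
- **Height:** it seated at readout 79.96, against 79.95 predicted from the pad.
- **Level:** the depth camera puts the plate top at 82.2 mm and flat. Fully home is 83, and that camera reads about 0.6 mm low on other surfaces.
- **Bystanders:** the bottle, jar, spanner and both look-alikes look unmoved, and the arm is clear of everything.

**Disagreements:**
- **Tool height:** the readout was about 30 mm below where the cameras showed the finger tips, so I worked from contact with the pad. Contact with the pins and the seat then came at the predicted heights.
- **Carousel yaw:** a coarse camera fit afterwards gave 0.19 rad, against 0.29 from the arm. I trust the arm, because the force drop and the seating height agree with it.
- **Scene camera:** its first fits of the carousel disagreed with the top camera by about 8 mm at the handle, and by more at the rim. I used the top camera.

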